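# Pack the alignment kit tray and leave the look-alike parts

### The job

Please pack the alignment kit: in the tray, stand the tall thin metal post in the small round recess, the narrower of the two black lens tubes in the large round recess, and the taller of the two black post holders (with the side thumbscrew) in the rectangular recess. Each must stand upright on the floor of its recess and be let go. Leave the short post, the wide lens tube and the short post holder standing where they are on the bench.

Things in the scene. Friction and masses are not known exactly. Their poses are not given: they have to be found in the camera images.
- kit_tray: shallow aluminium tray fixed to the bench, 214 x 78 mm, walls 13 mm high; it holds three grey inserts side by side along its long side, in an order that varies. Origin: centre of its underside, on the bench; x along its long side, z up.
- post_insert: grey plastic insert, 67 x 67 x 14 mm, fixed in the tray (its top 18 mm above the bench), with the small round recess: 32 mm diameter, 12 mm deep, in its middle. Origin: centre of its underside, 4 mm above the bench; the recess floor is 2 mm above the origin. Axes parallel to the tray's.
- tube_insert: the same insert with the large round recess: 50 mm diameter, 12 mm deep, in its middle; same origin, axes and heights.
- holder_insert: the same insert with the rectangular recess: 56 mm along its x by 44 mm along its y, 12 mm deep, in its middle; same origin, axes and heights.
- tall_post: plain bright metal post, 12.7 mm diameter, 75 mm tall, standing loose on the bench. Belongs in the kit. Origin: centre of its foot; z up along it.
- lens_tube: small black lens tube, 31 mm outside diameter, 33 mm tall, open at the top, standing loose. Belongs in the kit. Origin: centre of its foot, z up.
- tall_holder: tall black post holder: an upright round body, 25 mm diameter and 50 mm tall, with a light thumbscrew out of its side; standing loose. Belongs in the kit. Origin: at its foot, 6.5 mm from the round body's axis, towards the thumbscrew: the axis is at y = +6.5 mm, and the thumbscrew points to -y and reaches to y = -19 mm, in the upper half. Grip the round body across x, above the foot. z up.
- short_post: look-alike, stays: bright metal post, 12.7 mm diameter but only 38 mm tall, standing loose. Origin: centre of its foot.
- wide_tube: look-alike, stays: black lens tube, 54 mm outside diameter, 33 mm tall, open at the top, standing loose. Origin: centre of its foot.
- short_holder: look-alike, stays: black post holder with thumbscrew, 25 mm diameter but only 26 mm tall, standing loose. Origin and axes as the tall holder's.
There are look-alikes about, which are no part of the job. Leave any brown look-alike of the tube_insert alone. Several things have the shape of the lens_tube; the one meant has the colours described above.

How it is judged:
By the outcome, as a careful person would: the job done as asked, in the order asked, and still so for the second after the job is handed in, with the robot touching nothing.
It also fails if it takes over 83 s, if anything falls off the work surface, if the arm or the gripper's body presses on something with over 40 N, if the wrist force passes 120 N, or if a joint passes its speed limit or range.

### The arm

A 7-joint arm with a two-finger parallel gripper is mounted at the origin on the work surface; the furniture and walls round the work are solid. World frame = base frame: x ahead of the robot, y to its left, z up, the work surface at z = 0. Lengths are in mm, angles in rad, forces in N, time in s.
With the tool pointing down it reaches from about 400 to 875 mm from the base axis. Payload 4.4 kg.
Tool frame: the origin (TCP) lies at the very end of the fingers, on their centre line; the grasp point (between the pads) lies 19 mm behind it; z points along the fingers, y is the line along which they close (so a half turn about z gives the same grasp; the last joint's range is limited). The gripper opens to 85 mm and grips with 20 to 120 N. Pads are 22 mm wide; open, the fingers measure 114 mm over their backs; the gripper's body (76 mm by 85 mm) begins 54 mm behind the grasp point. The pads swing forward as they close: fully open they stand 13 mm farther back than shut.
Start: joints at [1.221, 0.628, 0.038, 1.517, -0.027, 0.996, -0.02], TCP at [182.031, -624.005, 231.313] pointing down, gripper open.
Joint ranges: [-3.06, 3.06], [-0.37, 2.12], [-1.25, 1.32], [0.18, 2.47], [-1.1, 4.24], [0.23, 1.98], [-2.94, 2.94]. Speed limits (rad/s): [2.57, 2.57, 3.14, 3.14, 3.14, 3.14, 3.14].

### API

Orientations are given as [roll, pitch, yaw] about the fixed x, y, z axes, in that order (R = Rz(yaw) Ry(pitch) Rx(roll)).
In Python, from cell import monitor, viewer, workorder gives the robot as it stands.
- The arm moves only by the tool arm_command, never from a script. Its argument "series" is one flat list of numbers, 5 for each row, row after row: the opening in per cent of the stroke, from 0 (shut) to 100 (fully open), then the shift along the tool's x, y, z in cm, then the turn about the tool's z in degrees. In form: [claw, x, y, z, roll, claw, x, y, z, roll, ...]. A call has exactly 5 rows; each row is the pose to reach, as a shift and turn from the pose commanded when the call began, along the tool's axes at that moment; what a row does not reach only later rows make up. A row lasts 1/12 s, in which the tool goes at most 41.7 mm and 7.16 degrees, less where a joint would pass 70% of its speed; a pose out of reach is approached as far as the arm can. A call with a gripper value outside its range is refused whole. The fingers move at their own pace and stop on an object; the grip force is fixed at half the most. Time passes only in rows, so rows that repeat a pose let the fingers close, or fill a call up. It gives the time, the measured TCP pose, the force, the opening and the grip force at its end, in the units of the state.
- monitor.read_state(): the state, without advancing time (a new reading comes with each control period).
- viewer.get_image(name): name is "scene" or "top" or "wrist"; returns (picture, depth): 384x512x3 uint8, red, green, blue; 384x512 float32, mm along the optical axis (not along the pixel's ray), 0 where there is no reading.
- viewer.camera_model(name): a dict with "mtx" (3x3 intrinsics, pixels), "R" (3x3) and "t" (3): a world point X has camera coordinates R X + t. Camera axes: x right, y down, z forward; pixel columns grow to the right and rows downward; lengths in mm; the calibration is good to about 2 mm. A picture is of the moment at which its call begins: read the wrist's pose just before it. camera_model takes no time and is no camera call; for the wrist camera it gives the pose at the moment of the call.
- workorder.finish_job(): hands the job in; it is judged then, once.
The state is a dict: "clock": time; "qpos": joint angles; "qd": joint speeds; "tau": joint torques, N m; "eef_pos": TCP position; "tool_rot": TCP orientation; "force": force on the tool from outside, world axes, zero at the start; "torque": the same for the moment, N m; "width": finger opening in mm; "gripper_force": force on a finger pad.
Only numpy, scipy, OpenCV 4.12 (cv2) and the standard library are available. Lean on these libraries where they do the work, as an engineer would, in place of code of your own. Each camera call takes 0.05 s, during which the arm holds its last target. There are 200 camera calls.

## Working session

There is one attempt and no reset: what is moved stays moved. The work goes in short steps, Python scripts to look and compute and a tool call to move; the robot and the scene stay as the last step left them, time stands still between calls to the robot, and variables do not carry over. Pictures are saved under pics/ and viewed, at most 14 in all, crops included, and the job is handed in when it is done.

Besides the shell and the picture viewer there is one more tool, called after ">>>" in YAML: its name, and indented under it one key for each argument. arm_command: Moves the arm, as the interface text tells. Its arguments: {"type":"object","properties":{"series":{"type":"array","items":{"type":"number"}}},"required":["series"]}

```bash
mkdir -p pics; ls
python3 - <<'E'
from cell import monitor, viewer
import cv2, numpy as np
s=monitor.read_state()
print({k:np.round(s[k],3).tolist() for k in s})
for n in("scene","top"):
    p,d=viewer.get_image(n); cv2.imwrite(f"pics/{n}0.png",p[:,:,::-1]); np.savez(f"pics/{n}0.npz",p=p,d=d)
    m=viewer.camera_model(n); print(n,{k:np.round(m[k],3).tolist() for k in m}, (d>0).mean())
E
```

```text
pics
{'clock': 0.0, 'qpos': [1.221, 0.629, 0.038, 1.518, -0.027, 0.996, -0.02], 'qd': [-0.001, -0.0, 0.001, -0.001, -0.0, -0.001, -0.0], 'tau': [0.001, -56.34, 1.226, -19.345, 0.011, 0.01, -0.0], 'eef_pos': [181.831, -623.383, 230.364], 'tool_rot': [-3.14, 0.0, 0.284], 'force': [0.834, 0.499, 0.368], 'torque': [0.04, -0.042, -0.015], 'gripper_force': 0.0, 'width': 85.642}
scene {'mtx': [[406.322, 0.0, 255.335], [0.0, 406.322, 191.851], [0.0, 0.0, 1.0]], 'R': [[0.867, -0.498, 0.015], [-0.335, -0.605, -0.722], [0.369, 0.621, -0.692]], 't': [-428.42, 279.871, 900.207]} 0.9958953857421875
top {'mtx': [[382.831, 0.0, 259.329], [0.0, 382.831, 191.461], [0.0, 0.0, 1.0]], 'R': [[-0.013, -1.0, -0.018], [-0.994, 0.015, -0.105], [0.105, 0.016, -0.994]], 't': [80.942, 520.316, 1134.395]} 0.9958953857421875
```

View pics/scene0.png

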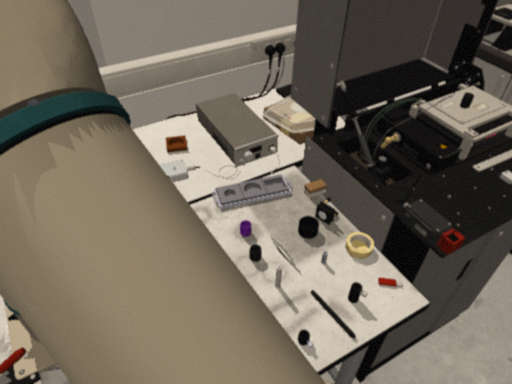

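View pics/top0.png

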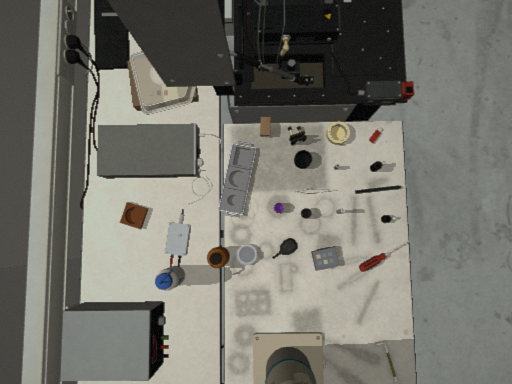

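The scene and top views show the tray at about (238,180) in the top view. The tubes are at (305,213) for the narrow one and (303,159) for the wide one, with a purple look-alike at (279,208). The posts are at (345,211) and (340,167), and the holders at (378,166) and (388,218). Next I'll measure heights from the depth.

```bash
cat > h.py <<'E'
import numpy as np, cv2
from cell import monitor, viewer
def grab(n):
    m=viewer.camera_model(n); p,d=viewer.get_image(n); return p,d,m
def world(d,m):
    v,u=np.mgrid[:d.shape[0],:d.shape[1]]; K=m["mtx"]
    c=np.stack([(u-K[0][2])/K[0][0]*d,(v-K[1][2])/K[1][1]*d,d],-1)
    return (c-np.array(m["t"]))@np.array(m["R"])
def save(n,p,box=None,k=1):
    if box: u0,u1,v0,v1=box; p=p[v0:v1,u0:u1]
    cv2.imwrite(f"pics/{n}.png",cv2.resize(p[:,:,::-1],None,fx=k,fy=k,interpolation=cv2.INTER_CUBIC))
E
python3 - <<'E'
from h import *
z=np.load("pics/top0.npz");p,d=z["p"],z["d"]; m=viewer.camera_model("top"); W=world(d,m)
save("crop1",p,(215,415,115,245),4)
b=W[115:260,222:400]; print("bench z",np.median(b[...,2]))
z0=np.median(b[...,2])
M=np.zeros(d.shape,np.uint8); M[115:260,215:410]=(W[115:260,215:410,2]-z0>8)
n,L,st,c=cv2.connectedComponentsWithStats(M)
for i in range(1,n):
    if st[i,4]<6: continue
    w=W[L==i]; h=w[:,2]-z0; top=w[h>np.percentile(h,95)-5]
    print(i,st[i].tolist(),"hmax",np.percentile(h,97).round(1),"topc",top.mean(0).round(1),len(top),"rgb",p[L==i].mean(0).round())
E
```

```text
bench z 1.4382848395747159
1 [231, 115, 118, 22, 628] hmax 50.3 topc [733.8  71.6 110.2] 74 rgb [77. 69. 58.]
3 [327, 121, 23, 24, 242] hmax 26.7 topc [ 700.5 -172.6   25.5] 142 rgb [164. 153. 117.]
9 [288, 126, 19, 19, 196] hmax 49.7 topc [683.7 -42.3  60.9] 90 rgb [46. 44. 38.]
16 [370, 133, 9, 10, 27] hmax 269.5 topc [ 677.4 -272.7   54.6] 27 rgb [122.  44.  32.]
17 [215, 135, 6, 6, 10] hmax 22.6 topc [697.6 206.7  23.5] 4 rgb [142. 140. 130.]
23 [218, 142, 38, 75, 1184] hmax 21.1 topc [549.8 143.8  29.5] 685 rgb [116. 115. 114.]
31 [294, 149, 18, 21, 106] hmax 37.5 topc [608.2 -53.5 101.8] 51 rgb [32. 31. 29.]
50 [371, 161, 15, 11, 103] hmax 51.6 topc [ 594.2 -281.8   50.9] 43 rgb [45. 45. 41.]
55 [335, 164, 5, 5, 21] hmax 42.0 topc [ 595.5 -163.5   41.1] 8 rgb [110. 111. 109.]
87 [356, 186, 45, 8, 124] hmax 15.4 topc [ 523.7 -286.3   28.5] 79 rgb [43. 42. 39.]
91 [325, 188, 7, 3, 10] hmax 867.0 topc [ 399.3   55.  1183.9] 1 rgb [161. 157. 144.]
108 [274, 203, 10, 10, 86] hmax 36.4 topc [473.2  15.4  36. ] 14 rgb [ 88.  49. 105.]
114 [301, 208, 11, 11, 89] hmax 34.7 topc [455.4 -65.3  34.3] 19 rgb [40. 39. 35.]
115 [337, 208, 8, 6, 34] hmax 89.8 topc [ 453.6 -141.2  200.5] 9 rgb [129. 126. 117.]
124 [381, 215, 15, 8, 70] hmax 29.0 topc [ 435.2 -310.1   27.3] 37 rgb [51. 50. 49.]
142 [272, 238, 26, 21, 265] hmax 46.7 topc [357.1  -9.9  67.5] 100 rgb [49. 48. 46.]
144 [368, 240, 42, 20, 119] hmax 26.6 topc [ 321.8 -266.2   69.7] 26 rgb [118.  82.  72.]
147 [236, 244, 21, 16, 276] hmax 18.1 topc [339.2 115.4  37.3] 165 rgb [132. 134. 134.]
149 [215, 247, 15, 13, 176] hmax 116.0 topc [333.7 190.9 115.4] 37 rgb [62. 41. 22.]
150 [311, 246, 28, 14, 296] hmax 23.0 topc [ 331.5 -123.    27.2] 196 rgb [103. 105. 102.]
```

View pics/crop1.png

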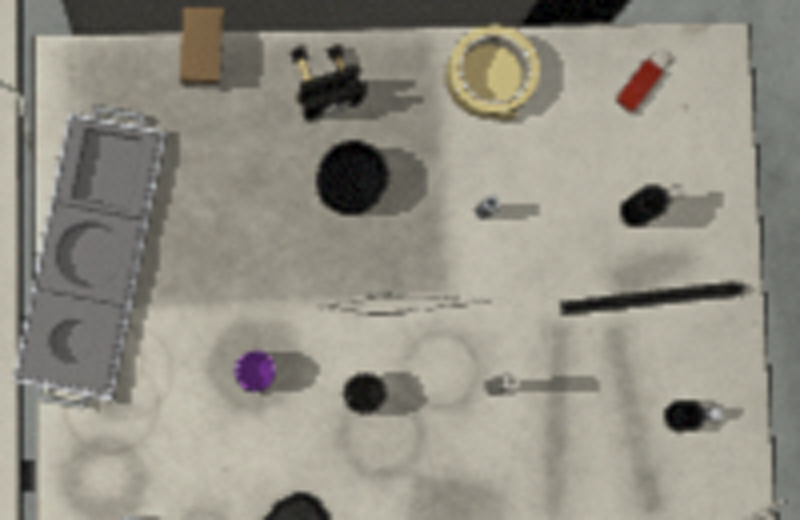

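The taller holder is at about (594,-282) with height 50. The tall post is at about (453,-141), the lens tube at (455,-65), and the short holder at crop (690,415). In the tray, the order from the near end is post, tube, rectangle. I'll move the wrist camera over the items.

>>> arm_command:
  series: [100, 3, -2.5, -1.1, 0, 100, 6, -5, -2.2, 0, 100, 9, -7.5, -3.3, 0, 100, 12, -10, -4.4, 0, 100, 15, -12.5, -5.5, 0]

```text
clock: 0.52
eef_pos: [291.6, -460.1, 286.4]
tool_rot: [-3.141, 0.0, 0.283]
force: [0.5, -0.4, 0.9]
width: 85.5
gripper_force: 0.0
```

>>> arm_command:
  series: [100, 3, -2.5, -1.1, 0, 100, 6, -5, -2.2, 0, 100, 9, -7.5, -3.3, 0, 100, 12, -10, -4.4, 0, 100, 15, -12.5, -5.5, 0]

```text
clock: 0.93
eef_pos: [400.5, -298.1, 341.7]
tool_rot: [-3.141, 0.0, 0.284]
force: [1.5, -0.0, 0.9]
width: 85.1
gripper_force: 0.0
```

>>> arm_command:
  series: [100, 3, -2.5, -1.1, -7, 100, 6, -5, -2.2, -14, 100, 9, -7.5, -3.3, -21, 100, 12, -10, -4.4, -28, 100, 14, -12, -5.5, -35]

```text
clock: 1.35
eef_pos: [502.4, -141.9, 396.7]
tool_rot: [-3.141, -0.002, 0.904]
force: [0.2, -0.9, 0.6]
width: 85.4
gripper_force: 0.0
```

Run:
```python
from h import *
s=monitor.read_state(); print(s["clock"],np.round(s["eef_pos"],1),np.round(s["tool_rot"],3),np.round(s["qpos"],2))
p,d,m=grab("wrist"); np.savez("pics/w1.npz",p=p,d=d,**m); save("w1",p); print(np.round(m["mtx"],1).tolist(),np.round(m["R"],2).tolist(),-np.array(m["R"]).T@m["t"])
```

```text
1.35 [ 502.4 -141.9  396.7] [-3.141e+00 -2.000e-03  9.040e-01] [ 0.39  0.3  -0.23  1.61  0.07  1.24 -0.52]
[[278.0, 0.0, 260.4], [0.0, 278.0, 194.9], [0.0, 0.0, 1.0]] [[0.79, -0.62, 0.0], [-0.59, -0.75, 0.29], [-0.18, -0.23, -0.96]] [549.10389053 -83.5341043  539.95892848]
```

View pics/w1.png

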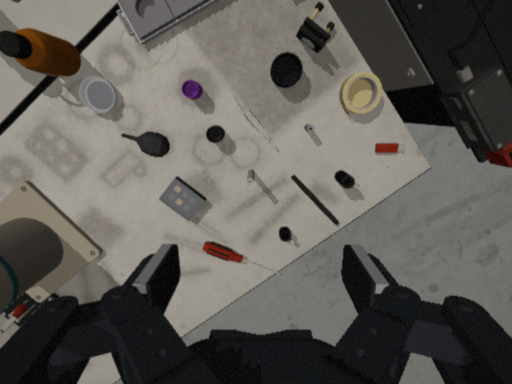

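The wrist view shows the tall post at (251,178), the narrow tube at (215,133), the tall holder at (345,179), the short holder at (286,234), the short post at (310,128) and the tray at the top edge. I'll combine the wrist and top measurements.

```bash
cat >> h.py <<'E'
def ray(uv,m,z):
    R=np.array(m["R"]);K=np.array(m["mtx"]);C=-R.T@np.array(m["t"])
    r=R.T@np.linalg.solve(K,[uv[0],uv[1],1]); return (C+r*(z-C[2])/r[2])[:2]
def near(W,xy,rad,zlo,zhi):
    k=(np.hypot(W[...,0]-xy[0],W[...,1]-xy[1])<rad)&(W[...,2]>zlo)&(W[...,2]<zhi); return k
E
python3 - <<'E'
from h import *
T=np.load("pics/top0.npz"); Wr=np.load("pics/w1.npz")
mt=viewer.camera_model("top"); S=np.load("pics/scene0.npz"); ms=viewer.camera_model("scene")
for nm,p,d,m in(("top",T["p"],T["d"],mt),("wrist",Wr["p"],Wr["d"],Wr),("scene",S["p"],S["d"],ms)):
    W=world(d,m); 
    for o,xy,h in(("post",(453,-135),75),("tube",(455,-65),33),("holder",(594,-282),50)):
        k=near(W,xy,35,8,h+12); q=W[k]
        t=near(W,xy,35,h-6,h+6)&k; vu=np.argwhere(t)
        if not len(vu): print(nm,o,"none",len(q)); continue
        rc=np.array([ray((u,v),m,h) for v,u in vu])
        print(nm,o,"n",len(q),"mean",q.mean(0).round(1),"top n",len(vu),"raymean",rc.mean(0).round(1),"mid",((rc.max(0)+rc.min(0))/2).round(1),"ext",np.ptp(rc,0).round(1))
p,d=T["p"],T["d"]
# tray
W=world(d,mt); M=((W[...,2]>11)&(W[...,2]<28)); M[:, :216]=0; M[:,262:]=0; M[:138]=0; M[222:]=0
n,L,st,c=cv2.connectedComponentsWithStats(M.astype(np.uint8)); i=1+np.argmax(st[1:,4])
cs,_=cv2.findContours((L==i).astype(np.uint8),0,2); r=cv2.minAreaRect(max(cs,key=len)); bx=cv2.boxPoints(r)
B=np.array([ray(b,mt,13) for b in bx]); print("tray",r,B.round(1).tolist(),B.mean(0),[np.linalg.norm(B[j]-B[j-1]).round(1) for j in range(4)])
save("holder",Wr["p"],(300,390,140,220),6); save("tray",p,(210,270,130,230),5.5)
E
```

```text
top post n 32 mean [ 459.  -162.    55.8] top n 17 raymean [ 458.9 -164.7] mid [ 459.1 -165. ] ext [11.6 11.5]
top tube n 90 mean [454.8 -66.3  22.2] top n 26 raymean [454.7 -65.9] mid [455.3 -67. ] ext [27.1 27.2]
top holder n 105 mean [ 593.2 -281.8   40.3] top n 59 raymean [ 594.7 -283.4] mid [ 593.3 -284.9] ext [24.2 36.3]
wrist post n 88 mean [ 464.3 -162.1   56.7] top n 42 raymean [ 462.7 -163.5] mid [ 463.1 -163.5] ext [12.3 11.8]
wrist tube n 264 mean [458.  -64.9  22.2] top n 84 raymean [458.6 -65.3] mid [458.5 -65.2] ext [30.  29.6]
wrist holder n 279 mean [ 596.9 -279.6   40.2] top n 154 raymean [ 597.8 -282. ] mid [ 596.3 -284.1] ext [24.3 37.1]
scene post n 106 mean [ 459.1 -165.2   47.8] top n 28 raymean [ 460.4 -163.7] mid [ 460.4 -163.6] ext [15.2 13.8]
scene tube n 174 mean [456.2 -64.7  24. ] top n 70 raymean [456.5 -64.4] mid [456.3 -63.8] ext [31.  33.4]
scene holder n 235 mean [ 593.  -282.7   38.6] top n 112 raymean [ 595.7 -282.2] mid [ 594.7 -284.6] ext [28.2 39.4]
tray ((236.7305145263672, 180.2205047607422), (25.314937591552734, 72.00559997558594), 11.53462028503418) [[458.7, 204.1], [678.2, 158.7], [660.8, 81.5], [442.1, 128.2]] [559.97336433 143.12261387] [np.float64(77.7), np.float64(224.2), np.float64(79.2), np.float64(223.6)]
```

View pics/holder.png

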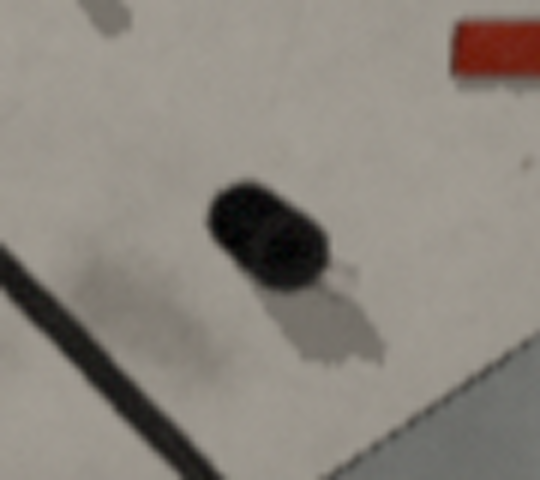

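The wrist crop shows the holder at crop (270,235) with the thumbscrew barely visible past its lower right side, so I'll look again later. Next I'll grasp the post at (461.5,-164).

>>> arm_command:
  series: [100, -0.9, -0.4, 4, 0, 100, -1.8, -0.8, 8, 0, 100, -2.7, -1.2, 12, 0, 100, -3.5, -1.6, 16, 0, 100, -4.3, -1.9, 20, 0]

```text
clock: 1.82
eef_pos: [458.0, -167.5, 194.8]
tool_rot: [3.141, -0.0, 0.894]
force: [0.2, -0.6, -0.4]
width: 85.7
gripper_force: 0.0
```

>>> arm_command:
  series: [60, 0, 0, 4, 0, 60, 0, 0, 8, 0, 60, 0, 0, 12, 0, 60, 0, 0, 15, 0, 60, 0, 0, 16.2, 0]

```text
clock: 2.23
eef_pos: [456.2, -166.7, 30.3]
tool_rot: [-3.135, 0.003, 0.894]
force: [-0.2, 0.1, 0.6]
width: 51.3
gripper_force: 0.0
```

>>> arm_command:
  series: [0, 0, 0, 0, 0, 0, 0, 0, 0, 0, 0, 0, 0, 0, 0, 0, 0, 0, 0, 0, 0, 0, 0, 0, 0]

```text
clock: 2.65
eef_pos: [460.0, -167.7, 35.6]
tool_rot: [3.139, -0.001, 0.894]
force: [-0.1, 0.3, -0.9]
width: 10.9
gripper_force: 58.3
```

>>> arm_command:
  series: [0, 0, 0, 0, 0, 0, 0, 0, 0, 0, 0, 0, 0, 0, 0, 0, 0, 0, 0, 0, 0, 0, 0, 0, 0]

```text
clock: 3.07
eef_pos: [459.8, -167.6, 35.3]
tool_rot: [3.14, -0.001, 0.894]
force: [-0.6, 0.5, 7.3]
width: 10.8
gripper_force: 58.7
```

>>> arm_command:
  series: [0, 0, 0, -3, 0, 0, 0, 0, -7, 0, 0, 0, 0, -11, 0, 0, 0, 0, -15, 0, 0, 0, 0, -18, 0]

```text
clock: 3.48
eef_pos: [459.6, -167.3, 217.7]
tool_rot: [3.139, -0.001, 0.895]
force: [1.1, -1.5, -1.9]
width: 11.2
gripper_force: 58.6
```

>>> arm_command:
  series: [0, 2, -2, 0, 0, 0, 4.5, -4.5, 0, 0, 0, 7, -7, 0, 0, 0, 9.5, -9.5, 0, 0, 0, 12, -12, 0, 0]

```text
clock: 3.9
eef_pos: [439.9, 2.7, 214.7]
tool_rot: [3.141, -0.0, 0.894]
force: [0.8, -0.5, -1.6]
width: 11.1
gripper_force: 58.7
```

>>> arm_command:
  series: [0, 1.5, -1.5, 0, 0, 0, 3, -3, 0, 0, 0, 4.5, -4.5, 0, 0, 0, 5.4, -5.8, 0, 0, 0, 5.4, -5.8, 0, 0]

```text
clock: 4.32
eef_pos: [428.2, 83.4, 214.6]
tool_rot: [-3.141, -0.001, 0.9]
force: [0.4, -0.2, -1.4]
width: 11.5
gripper_force: 58.7
```

Run:
```python
from h import *
s=monitor.read_state(); print(s["clock"],np.round(s["eef_pos"],1),np.round(s["tool_rot"],3),np.round(s["qpos"],2))
p,d,m=grab("wrist"); np.savez("pics/w2.npz",p=p,d=d,**m); save("w2",p)
```

```text
4.3167 [428.2  83.4 214.6] [-3.141e+00 -1.000e-03  9.000e-01] [-0.07  0.36 -0.25  2.1   0.14  0.7  -1.08]
```

View pics/w2.png

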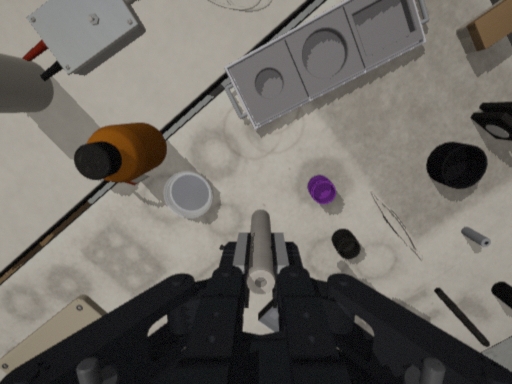

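The post is held upright. The tray recesses are at (269,82) for the small one, (323,53) for the large one and (385,23) for the rectangle. I'll fit the insert tops in world coordinates.

```bash
cat > tray.py <<'E'
from h import *
def tray(p,d,m,ctr=(560,143)):
    W=world(d,m); k=near(W,ctr,135,-5,30); z=W[...,2]
    print("z bench",np.median(z[near(W,(480,60),40,-15,15)]).round(1))
    out=[]
    k=near(W,ctr,125,14.5,24); q=W[k]
    r=cv2.minAreaRect(q[:,:2].astype(np.float32)); print("insert tops",np.round(r[0],1),np.round(r[1],1),round(r[2],2),"z",np.median(q[:,2]).round(1))
if __name__=="__main__":
    w=np.load("pics/w2.npz"); tray(w["p"],w["d"],w)
    t=np.load("pics/top0.npz"); mt=viewer.camera_model("top"); tray(t["p"],t["d"],mt)
    s=np.load("pics/scene0.npz"); ms=viewer.camera_model("scene"); tray(s["p"],s["d"],ms)
    g=cv2.cvtColor(w["p"],cv2.COLOR_RGB2GRAY)
    for uv in((269,82),(323,53),(385,23)): print(uv,ray(uv,w,18).round(1))
    M=np.zeros(g.shape,np.uint8); W=world(w["d"],w); M[(W[...,2]<12.5)&near(W,(560,143),115,-5,40)]=1
    n,L,st,c=cv2.connectedComponentsWithStats(M)
    for i in range(1,n):
        if st[i,4]>100:
            q=W[L==i]; print(st[i].tolist(),"mid",((q.max(0)+q.min(0))/2).round(1),q.mean(0).round(1),np.ptp(q,0).round(1))
    save("tray2",w["p"],(225,435,0,130),3.8)
E
python3 tray.py
```

```text
z bench 0.6
insert tops [567.6 143.8] [ 76.6 211.8] 77.77 z 18.3
z bench 0.7
insert tops [572.2 182.7] [161.4 231.4] 78.72 z 18.4
z bench 1.7
insert tops [574.2 184.2] [162.8 230.5] 78.16 z 19.4
(269, 82) [501.2 158.8]
(323, 53) [566.2 145.2]
(385, 23) [635.  127.8]
[219, 0, 199, 159, 13494] mid [553.1 139.9   3.8] [539.5 121.2   1.1] [215.7 223.4  17.4]
[353, 0, 60, 55, 2136] mid [636.4 129.4   8.1] [637.3 128.9   6.6] [57.3 53.2  8.8]
[303, 29, 44, 49, 1647] mid [569.1 143.9   8.2] [570.  144.3   6.6] [47.3 49.7  8.3]
[256, 68, 27, 30, 637] mid [501.  158.4   8. ] [501.4 158.7   6.5] [31.5 31.5  8.5]
```

View pics/tray2.png

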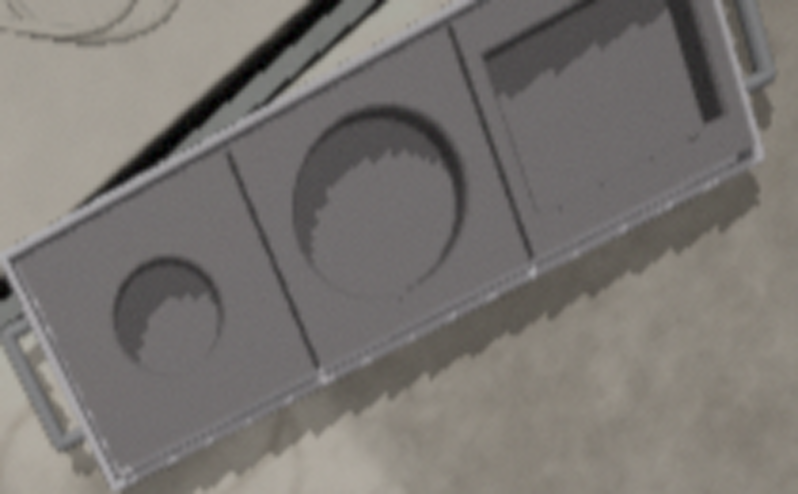

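The recess centres are (501,158.5), (568.5,144) and (636.5,129.5), with the tray yaw at -12.2°. Now I'll lower the post in.

>>> arm_command:
  series: [0, 3, 0.3, 1, 0, 0, 6, 0.6, 3, 0, 0, 8.5, 0.9, 5, 0, 0, 10, 1, 7, 0, 0, 10, 1, 8, 0]

```text
clock: 4.78
eef_pos: [501.4, 153.1, 132.3]
tool_rot: [-3.141, -0.001, 0.896]
force: [-0.4, 0.1, -1.1]
width: 11.5
gripper_force: 58.7
```

>>> arm_command:
  series: [0, 0, 0, 2, 0, 0, 0, 0, 4.5, 0, 0, 0, 0, 6.5, 0, 0, 0, 0, 7, 0, 0, 0, 0, 7, 0]

```text
clock: 5.2
eef_pos: [498.3, 149.7, 63.3]
tool_rot: [-3.14, 0.004, 0.893]
force: [0.4, 0.1, 0.2]
width: 11.2
gripper_force: 58.7
```

>>> arm_command:
  series: [0, 0, 0, 0.6, 0, 0, 0, 0, 1.2, 0, 0, 0, 0, 1.7, 0, 0, 0, 0, 2, 0, 0, 0, 0, 2, 0]

```text
clock: 5.62
eef_pos: [499.4, 151.5, 44.1]
tool_rot: [-3.141, 0.0, 0.895]
force: [-0.3, -0.7, -0.5]
width: 11.3
gripper_force: 58.7
```

>>> arm_command:
  series: [0, 0.2, -0.3, 0, 0, 0, 0.2, -0.3, 0.1, 0, 0, 0.2, -0.3, 0.2, 0, 0, 0.2, -0.3, 0.25, 0, 0, 0.2, -0.3, 0.25, 0]

```text
clock: 6.03
eef_pos: [498.5, 155.0, 41.8]
tool_rot: [3.142, 0.0, 0.895]
force: [0.4, -0.2, -1.1]
width: 11.1
gripper_force: 58.7
```

>>> arm_command:
  series: [0, 0, 0, 0.06, 0, 5, 0, 0, 0.06, 0, 15, 0, 0, 0.06, 0, 30, 0, 0, 0.06, 0, 40, 0, 0, 0.06, 0]

```text
clock: 6.45
eef_pos: [498.6, 155.0, 41.3]
tool_rot: [3.141, -0.0, 0.895]
force: [0.0, -0.8, -0.5]
width: 33.6
gripper_force: 0.0
```

>>> arm_command:
  series: [40, 0, 0, -1, 0, 40, 0, 0, -4, 0, 40, 0, 0, -8, 0, 40, 0, 0, -12, 0, 40, 0, 0, -16, 0]

```text
clock: 6.87
eef_pos: [497.9, 154.9, 203.6]
tool_rot: [-3.141, 0.0, 0.895]
force: [1.0, -0.0, -0.9]
width: 34.1
gripper_force: 0.0
```

>>> arm_command:
  series: [60, -3, 0, 0, 0, 60, -6, 0, 0, 0, 60, -9, 0, 0, 0, 60, -12, 0, 0, 0, 60, -12, 0, 0, 0]

```text
clock: 7.28
eef_pos: [418.3, 56.3, 201.5]
tool_rot: [-3.14, 0.007, 0.89]
force: [-1.0, -0.4, -1.0]
width: 51.4
gripper_force: 0.0
```

Run:
```python
from h import *
s=monitor.read_state(); print(s["clock"],np.round(s["eef_pos"],1),np.round(s["tool_rot"],3),np.round(s["qpos"],2))
p,d,m=grab("wrist"); np.savez("pics/w3.npz",p=p,d=d,**m); save("w3",p)
W=world(d,m)
q=W[near(W,(501,158),25,70,95)]; print("post top",len(q), q.size and (q.mean(0).round(1),np.ptp(q,0).round(1)))
q=W[near(W,(501,158),25,22,50)]; print("post low",len(q), q.size and (q.mean(0).round(1),np.ptp(q,0).round(1)))
t=near(W,(457,-65),30,28,40); rc=np.array([ray((u,v),m,33) for v,u in np.argwhere(t)]); print(len(rc),rc.mean(0),np.ptp(rc,0))
```

```text
7.2833 [418.3  56.3 201.5] [-3.14   0.007  0.89 ] [-0.02  0.37 -0.25  2.14  0.15  0.65 -1.05]
post top 227 (array([501.1, 156.8,  79.8]), array([12.4, 12.2, 14.5]))
post low 60 (array([498.5, 153.5,  36.2]), array([10.2,  9. , 26.8]))
231 [457.81290264 -63.06015313] [29.07291485 33.11852111]
```

View pics/w3.png

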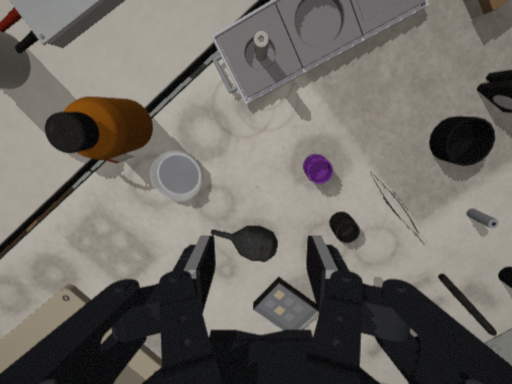

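The post stands in the small recess at (261,40) in the picture. The black tube is next, at (344,227) in the picture, world (457.3,-64.5).

>>> arm_command:
  series: [80, -2, 2.7, 0, 0, 80, -4, 5.4, 1, 0, 80, -6, 8.1, 2, 0, 80, -7.7, 10.5, 4, 0, 80, -7.7, 10.5, 6, 0]

```text
clock: 7.75
eef_pos: [460.5, -70.4, 141.5]
tool_rot: [3.135, -0.001, 0.887]
force: [0.0, -0.4, 0.2]
width: 68.5
gripper_force: 0.0
```

>>> arm_command:
  series: [80, 0, 0, 3, 0, 80, 0, 0, 6, 0, 80, 0, 0, 7.5, 0, 80, 0, 0, 8, 0, 80, 0, 0, 8, 0]

```text
clock: 8.17
eef_pos: [457.3, -63.6, 60.4]
tool_rot: [-3.14, 0.0, 0.896]
force: [0.5, -0.0, 1.3]
width: 68.4
gripper_force: 0.0
```

Run:
```python
from h import *
s=monitor.read_state(); print(s["clock"],np.round(s["eef_pos"],1),np.round(s["tool_rot"],3),s["width"])
p,d,m=grab("wrist"); save("w4",p)
W=world(d,m); t=near(W,(457,-65),30,28,40); rc=np.array([ray((u,v),m,33) for v,u in np.argwhere(t)]); print(len(rc),rc.mean(0),np.ptp(rc,0))
```

```text
8.1667 [457.3 -63.6  60.4] [-3.14   0.     0.896] 68.36554993920639
677 [458.33042579 -63.64524644] [30.72942913 31.46923218]
```

View pics/w4.png

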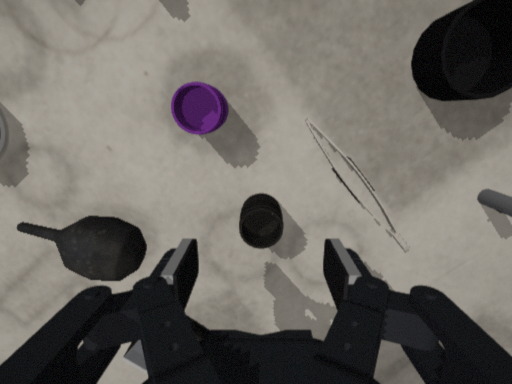

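The tube at (261,221) is centred between the fingers, so I'll descend and grip.

>>> arm_command:
  series: [80, 0, 0, 1.5, 0, 80, 0, 0, 3, 0, 80, 0, 0, 4, 0, 80, 0, 0, 4.6, 0, 80, 0, 0, 4.7, 0]

```text
clock: 8.63
eef_pos: [458.2, -64.3, 14.8]
tool_rot: [3.14, -0.001, 0.895]
force: [-0.1, 0.1, -0.5]
width: 68.6
gripper_force: 0.0
```

>>> arm_command:
  series: [40, 0, 0, 0, 0, 20, 0, 0, 0, 0, 0, 0, 0, 0, 0, 0, 0, 0, 0, 0, 0, 0, 0, 0, 0]

```text
clock: 9.05
eef_pos: [457.9, -64.5, 15.5]
tool_rot: [3.139, -0.001, 0.895]
force: [-0.3, 0.5, 8.8]
width: 27.7
gripper_force: 58.8
```

>>> arm_command:
  series: [0, 0, 0, 0, 0, 0, 0, 0, 0, 0, 0, 0, 0, 0, 0, 0, 0, 0, 0, 0, 0, 0, 0, 0, 0]

```text
clock: 9.47
eef_pos: [457.9, -64.4, 15.5]
tool_rot: [3.139, -0.001, 0.895]
force: [-1.8, -0.7, 8.2]
width: 28.1
gripper_force: 58.8
```

>>> arm_command:
  series: [0, 0, 0, -2, 0, 0, 0, 0, -5, 0, 0, 0, 0, -8, 0, 0, 0, 0, -11, 0, 0, 0, 0, -12, 0]

```text
clock: 9.88
eef_pos: [458.8, -64.1, 138.1]
tool_rot: [3.137, -0.003, 0.895]
force: [1.4, -0.4, -1.3]
width: 27.9
gripper_force: 59.8
```

>>> arm_command:
  series: [0, 2, -0.4, 0, 0, 0, 5, -1, 0, 0, 0, 8, -1.6, 0, 0, 0, 11, -2.2, 0, 0, 0, 14, -2.8, 0, 0]

```text
clock: 10.3
eef_pos: [523.3, 63.7, 134.9]
tool_rot: [3.141, -0.0, 0.895]
force: [0.1, -0.5, -0.6]
width: 27.9
gripper_force: 59.8
```

>>> arm_command:
  series: [0, 2.5, -0.5, 0, 0, 0, 5, -1, 0, 0, 0, 7, -1.4, 0, 0, 0, 9.1, -1.7, 0, 0, 0, 9.1, -1.7, 0, 0]

```text
clock: 10.72
eef_pos: [568.2, 150.0, 135.1]
tool_rot: [-3.141, -0.006, 0.9]
force: [1.3, 1.1, -1.0]
width: 27.9
gripper_force: 59.8
```

>>> arm_command:
  series: [0, 0, 0, 1, 0, 0, 0, 0, 2.5, 0, 0, 0, 0, 4, 0, 0, 0, 0, 5.5, 0, 0, 0, 0, 6, 0]

```text
clock: 11.13
eef_pos: [564.3, 141.7, 71.8]
tool_rot: [-3.14, 0.005, 0.893]
force: [-0.1, 0.5, -0.8]
width: 27.8
gripper_force: 59.8
```

>>> arm_command:
  series: [0, 0, 0, 1, 0, 0, 0, 0, 1.8, 0, 0, 0, 0, 2.4, 0, 0, 0, 0, 2.5, 0, 0, 0, 0, 2.5, 0]

```text
clock: 11.55
eef_pos: [566.4, 143.9, 49.0]
tool_rot: [-3.141, 0.0, 0.895]
force: [0.5, 0.0, -0.7]
width: 28.1
gripper_force: 59.8
```

>>> arm_command:
  series: [0, 0, 0, 0.8, 0, 0, 0, 0, 1.6, 0, 0, 0, 0, 2.3, 0, 0, 0, 0, 2.65, 0, 0, 0, 0, 2.65, 0]

```text
clock: 11.97
eef_pos: [566.1, 143.9, 22.0]
tool_rot: [-3.141, 0.001, 0.895]
force: [-0.4, 0.4, -0.3]
width: 28.0
gripper_force: 59.9
```

>>> arm_command:
  series: [0, 0, 0, 0.05, 0, 0, 0, 0, 0.05, 0, 25, 0, 0, 0.05, 0, 45, 0, 0, 0.05, 0, 60, 0, 0, 0.05, 0]

```text
clock: 12.38
eef_pos: [566.7, 144.1, 22.4]
tool_rot: [3.141, -0.0, 0.895]
force: [0.3, 0.6, -0.1]
width: 49.0
gripper_force: 0.0
```

>>> arm_command:
  series: [60, 0, 0, -1, 0, 60, 0, 0, -4, 0, 60, 0, 0, -8, 0, 60, 0, 0, -12, 0, 60, 0, 0, -16, 0]

```text
clock: 12.8
eef_pos: [566.0, 144.0, 184.7]
tool_rot: [-3.141, -0.0, 0.895]
force: [1.2, 0.8, 0.7]
width: 51.2
gripper_force: 0.0
```

Run:
```python
from h import *
s=monitor.read_state(); print(s["clock"],np.round(s["eef_pos"],1),np.round(s["tool_rot"],3),s["width"])
p,d,m=grab("wrist"); save("w5",p)
W=world(d,m); t=near(W,(568,144),35,32,45); rc=np.array([ray((u,v),m,39) for v,u in np.argwhere(t)]); print(len(rc),rc.mean(0),np.ptp(rc,0),np.percentile(W[t][:,2],[5,50,95]))
```

```text
12.8 [566.  144.  184.7] [-3.141 -0.     0.895] 51.187238432406026
243 [567.44614866 144.1433084 ] [30.30213649 30.56077062] [33.55786533 39.65788246 41.19063877]
```

View pics/w5.png

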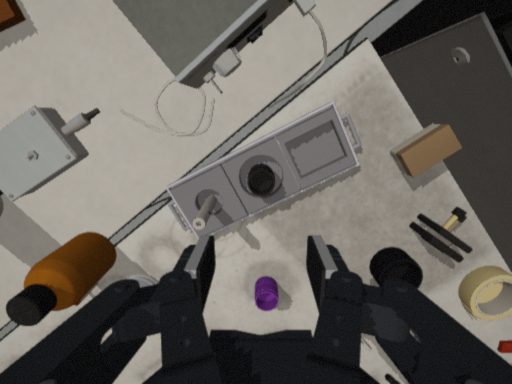

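The tube stands at (260,178) in its recess, centred within 1 mm. Next is the tall holder.

>>> arm_command:
  series: [70, -2.5, 2.1, 0, 0, 70, -5.5, 4.6, 0, 0, 70, -8.5, 7.1, 0, 0, 70, -11.5, 9.7, 0, 0, 70, -14.5, 12.2, 0, 0]

```text
clock: 13.27
eef_pos: [570.9, -47.3, 183.3]
tool_rot: [3.14, -0.0, 0.895]
force: [-0.1, 0.2, 1.1]
width: 59.6
gripper_force: 0.0
```

>>> arm_command:
  series: [70, -3, 2.5, 0, -7, 70, -6, 5, 0, -14, 70, -9, 7.5, 0, -21, 70, -12, 10, 0, -28, 70, -14.5, 12.2, 0, -35]

```text
clock: 13.68
eef_pos: [574.6, -238.6, 183.1]
tool_rot: [3.141, 0.002, 1.509]
force: [0.1, -0.4, -0.5]
width: 59.9
gripper_force: 0.0
```

>>> arm_command:
  series: [70, 0, 0, 0, -7, 70, 0, 0, 0, -14, 70, 0, 0, 0, -20, 70, 0, 0, 0, -20, 70, 0, 0, 0, -20]

```text
clock: 14.1
eef_pos: [575.2, -235.1, 182.7]
tool_rot: [3.141, 0.0, 1.851]
force: [-0.3, -0.3, 0.5]
width: 60.0
gripper_force: 0.0
```

Run:
```python
from h import *
s=monitor.read_state(); print(s["clock"],np.round(s["eef_pos"],1),np.round(s["tool_rot"],3),s["width"],np.round(s["qpos"],2))
p,d,m=grab("wrist"); np.savez("pics/w6.npz",p=p,d=d,**m); save("w6",p)
W=world(d,m)
for lo,hi in((40,56),(44,56),(25,40)):
    t=near(W,(596,-282),45,lo,hi); q=W[t]; print(lo,hi,len(q),q.mean(0).round(1),cv2.minAreaRect(q[:,:2].astype(np.float32)))
```

```text
14.1 [ 575.2 -235.1  182.7] [3.141 0.    1.851] 59.95104015579854 [ 0.76  0.73 -0.71  1.64  0.55  0.98  0.14]
40 56 477 [ 596.8 -281.6   48.2] ((596.10791015625, -285.4200439453125), (24.41571044921875, 37.51757049560547), 2.236217498779297)
44 56 414 [ 596.9 -281.9   49.1] ((596.1085205078125, -285.4509582519531), (24.408681869506836, 37.451358795166016), 2.210369825363159)
25 40 145 [ 594.4 -275.5   32.8] ((595.6971435546875, -275.6351013183594), (19.338306427001953, 19.853961944580078), 50.66801071166992)
```

View pics/w6.png

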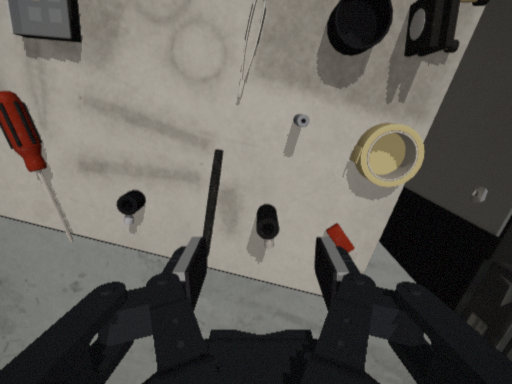

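The tall holder is at (266,222) with its thumbscrew at (269,242). I'll check the thumbscrew's bearing.

Run:
```python
from h import *
w=np.load("pics/w6.npz"); p,d=w["p"],w["d"]; W=world(d,w)
g=p.min(2); k=near(W,(596,-282),40,25,56)
k=cv2.dilate(k.astype(np.uint8),np.ones((3,3)))>0
k&=(W[...,2]>20)
l=k&(g>80); b=k&(g<=60)&(W[...,2]>46)
print("screw",l.sum(),W[l].mean(0).round(1),"ray",); 
rc=np.array([ray((u,v),w,50) for v,u in np.argwhere(b)]); print("body",len(rc),rc.mean(0).round(1),((rc.max(0)+rc.min(0))/2).round(1),np.ptp(rc,0).round(1))
q=W[l]; print(q[np.argsort(q[:,1])][::4].round(1).tolist())
```

```text
screw 87 [ 603.7 -296.2   44.9] ray
body 308 [ 595.5 -278.7] [ 595.5 -278.8] [24.  26.3]
[[601.7, -304.0, 45.0], [604.7, -302.5, 46.2], [602.2, -301.9, 46.2], [600.9, -301.4, 45.3], [605.4, -300.9, 46.3], [603.0, -300.5, 45.9], [598.2, -300.1, 41.9], [603.9, -299.9, 46.5], [599.2, -299.4, 42.8], [604.8, -298.7, 45.9], [602.3, -298.3, 45.7], [604.5, -297.8, 45.3], [607.9, -297.3, 44.4], [600.7, -296.9, 46.7], [604.0, -296.2, 46.2], [607.5, -295.6, 42.9], [606.1, -295.2, 44.6], [607.1, -294.4, 43.0], [603.4, -294.2, 45.5], [604.1, -292.6, 45.8], [607.8, -282.9, 50.5], [605.5, -271.6, 29.8]]
```

The thumbscrew bearing gives a holder yaw of about 21°, with the axis at (595.5,-279). I'll grip there.

>>> arm_command:
  series: [60, -1.2, 0.2, 1, -2, 60, -2.4, 0.4, 3, -4, 60, -3.6, 0.6, 5, -5, 60, -4.6, 0.7, 7, -5, 60, -4.6, 0.7, 8.5, -5]

```text
clock: 14.57
eef_pos: [594.7, -279.6, 95.6]
tool_rot: [-3.14, 0.002, 1.937]
force: [-0.1, -0.8, -1.1]
width: 51.3
gripper_force: 0.0
```

>>> arm_command:
  series: [60, 0, 0, 0.5, 0, 60, 0, 0, 1, 0, 60, 0, 0, 1.5, 0, 60, 0, 0, 1.5, 0, 60, 0, 0, 1.5, 0]

```text
clock: 14.98
eef_pos: [595.4, -276.6, 83.0]
tool_rot: [3.141, 0.001, 1.942]
force: [-0.3, 0.3, -0.1]
width: 51.7
gripper_force: 0.0
```

>>> arm_command:
  series: [60, 0, 0, 1.5, 0, 60, 0, 0, 3, 0, 60, 0, 0, 4.5, 0, 60, 0, 0, 5.8, 0, 60, 0, 0, 6.2, 0]

```text
clock: 15.4
eef_pos: [592.8, -276.6, 16.7]
tool_rot: [-3.138, -0.003, 1.942]
force: [-0.9, -0.7, -0.7]
width: 50.9
gripper_force: 0.0
```

>>> arm_command:
  series: [60, 0, 0, 0, 0, 30, 0, 0, 0, 0, 15, 0, 0, 0, 0, 0, 0, 0, 0, 0, 0, 0, 0, 0, 0]

```text
clock: 15.82
eef_pos: [595.6, -277.3, 21.1]
tool_rot: [3.14, 0.001, 1.942]
force: [0.2, -0.1, 2.1]
width: 23.2
gripper_force: 58.9
```

>>> arm_command:
  series: [0, 0, 0, 0, 0, 0, 0, 0, 0, 0, 0, 0, 0, 0, 0, 0, 0, 0, 0, 0, 0, 0, 0, 0, 0]

```text
clock: 16.23
eef_pos: [595.7, -277.2, 21.0]
tool_rot: [3.14, 0.001, 1.942]
force: [-0.2, -0.1, 4.7]
width: 23.0
gripper_force: 59.3
```

>>> arm_command:
  series: [0, 0, 0, -2, 0, 0, 0, 0, -5, 0, 0, 0, 0, -8, 0, 0, 0, 0, -11, 0, 0, 0, 0, -12, 0]

```text
clock: 16.65
eef_pos: [596.9, -277.3, 144.2]
tool_rot: [3.137, 0.003, 1.942]
force: [1.2, -0.6, -0.0]
width: 23.1
gripper_force: 59.0
```

>>> arm_command:
  series: [0, 2, 1, 0, 0, 0, 5, 2.5, 0, 0, 0, 8, 4.1, 0, 0, 0, 11, 5.6, 0, 0, 0, 14, 7.1, 0, 0]

```text
clock: 17.07
eef_pos: [609.5, -119.7, 139.2]
tool_rot: [-3.14, -0.001, 1.941]
force: [0.4, 0.0, -1.2]
width: 23.2
gripper_force: 58.9
```

>>> arm_command:
  series: [0, 3, 1.5, 0, 0, 0, 6, 3, 0, 0, 0, 9, 4.6, 0, 0, 0, 12, 6.1, 0, 0, 0, 14, 7.1, 0, 0]

```text
clock: 17.48
eef_pos: [624.9, 39.8, 139.5]
tool_rot: [-3.141, -0.003, 1.945]
force: [0.9, -0.4, -0.7]
width: 23.4
gripper_force: 58.9
```

>>> arm_command:
  series: [0, 2.5, 1.3, 0, 7, 0, 5, 2.6, 0, 14, 0, 7.5, 3.9, 0, 21, 0, 9.1, 4.7, 0, 28, 0, 9.1, 4.7, 0, 33.5]

```text
clock: 17.9
eef_pos: [635.4, 144.2, 139.6]
tool_rot: [-3.14, -0.004, 1.358]
force: [-0.1, 0.4, -1.2]
width: 23.0
gripper_force: 58.9
```

>>> arm_command:
  series: [0, 0, 0, 1, 0, 0, 0, 0, 2, 0, 0, 0, 0, 3.5, 0, 0, 0, 0, 4, 0, 0, 0, 0, 4, 0]

```text
clock: 18.32
eef_pos: [634.8, 134.9, 97.2]
tool_rot: [-3.137, 0.003, 1.357]
force: [0.5, -0.6, -1.0]
width: 23.2
gripper_force: 58.9
```

Run:
```python
from h import *
s=monitor.read_state(); print(s["clock"],np.round(s["eef_pos"],1),np.round(s["tool_rot"],3),s["width"],np.round(s["qpos"],2))
p,d,m=grab("wrist"); np.savez("pics/w7.npz",p=p,d=d,**m)
a,d,m=grab("scene"); a=a[130:270,170:370]; a=cv2.resize(a,None,fx=2.74,fy=2.74); save("w7",np.vstack([p[:,:],cv2.resize(a,(512,200))]))
```

```text
18.3167 [634.8 134.9  97.2] [-3.137e+00  3.000e-03  1.357e+00] 23.15781617245726 [ 0.02  0.83 -0.48  1.62  0.49  0.82 -0.88]
```

View pics/w7.png

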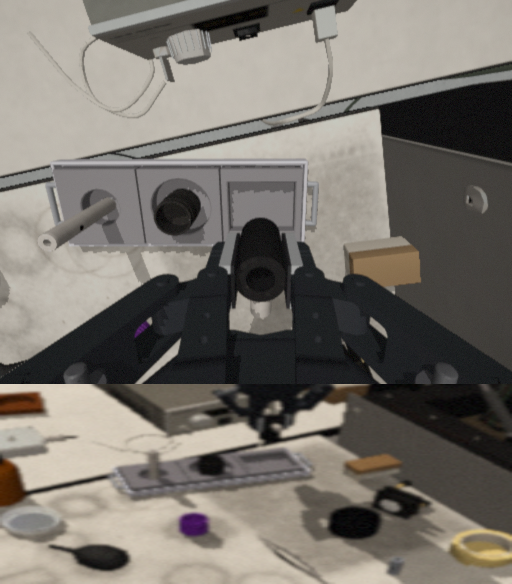

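The holder is held with its thumbscrew straight towards -tool-x at (262,308). The rectangular recess is at (262,205), aligned with it, so I'll lower.

>>> arm_command:
  series: [0, 0, 0, 1.5, 0, 0, 0, 0, 3, 0, 0, 0, 0, 4, 0, 0, 0, 0, 4.3, 0, 0, 0, 0, 4.3, 0]

```text
clock: 18.83
eef_pos: [636.2, 136.9, 56.7]
tool_rot: [-3.141, 0.001, 1.357]
force: [0.7, 0.4, -0.7]
width: 23.1
gripper_force: 58.9
```

>>> arm_command:
  series: [0, 0, 0, 0, 0, 0, 0, 0, 0, 0, 0, 0, 0, 0, 0, 0, 0, 0, 0, 0, 0, 0, 0, 0, 0]

```text
clock: 19.25
eef_pos: [636.9, 137.3, 57.7]
tool_rot: [3.141, -0.0, 1.357]
force: [0.3, 0.4, -0.5]
width: 22.6
gripper_force: 58.9
```

>>> arm_command:
  series: [0, 0, 0, 0.9, 0, 0, 0, 0, 1.8, 0, 0, 0, 0, 2.6, 0, 0, 0, 0, 3, 0, 0, 0, 0, 3, 0]

```text
clock: 19.67
eef_pos: [635.8, 137.0, 27.0]
tool_rot: [-3.14, 0.002, 1.357]
force: [-3.4, -0.6, 6.9]
width: 23.3
gripper_force: 59.7
```

>>> arm_command:
  series: [0, 0, 0, 0.06, 0, 0, 0, 0, 0.06, 0, 0, 0, 0, 0.06, 0, 0, 0, 0, 0.06, 0, 0, 0, 0, 0.06, 0]

```text
clock: 20.08
eef_pos: [635.8, 137.0, 27.0]
tool_rot: [-3.14, 0.001, 1.357]
force: [-3.2, -0.7, 8.8]
width: 22.8
gripper_force: 60.2
```

>>> arm_command:
  series: [20, 0, 0, 0, 0, 35, 0, 0, 0, 0, 45, 0, 0, 0, 0, 50, 0, 0, 0, 0, 50, 0, 0, 0, 0]

```text
clock: 20.5
eef_pos: [636.5, 137.2, 26.1]
tool_rot: [-3.141, 0.0, 1.357]
force: [-0.6, 0.7, -0.7]
width: 42.4
gripper_force: 0.0
```

>>> arm_command:
  series: [50, 0, 0, -1, 0, 50, 0, 0, -4, 0, 50, 0, 0, -8, 0, 50, 0, 0, -12, 0, 50, 0, 0, -16, 0]

```text
clock: 20.92
eef_pos: [636.2, 137.3, 188.8]
tool_rot: [-3.141, -0.0, 1.358]
force: [0.6, 0.5, -0.9]
width: 42.6
gripper_force: 0.0
```

>>> arm_command:
  series: [50, -3, 0, -1, 0, 50, -6, 0, -2, 0, 50, -9, 0, -3, 0, 50, -12, 0, -4, 0, 50, -12, 0, -4, 0]

```text
clock: 21.33
eef_pos: [611.3, 11.3, 228.8]
tool_rot: [3.138, 0.006, 1.348]
force: [-0.4, -1.2, -0.3]
width: 42.8
gripper_force: 0.0
```

>>> arm_command:
  series: [50, 0, 0, 0, 0, 50, 0, 0, 0, 0, 50, 0, 0, 0, 0, 50, 0, 0, 0, 0, 50, 0, 0, 0, 0]

```text
clock: 21.75
eef_pos: [611.0, 21.3, 226.3]
tool_rot: [-3.141, -0.0, 1.359]
force: [0.2, -0.9, 0.5]
width: 42.7
gripper_force: 0.0
```

Run:
```python
from h import *
p,d,m=grab("wrist"); save("w8",p)
W=world(d,m)
for o,xy,h in(("post",(501,158),81),("tube",(568,144),39),("holder",(637,135),56)):
    t=near(W,xy,30,h-7,h+6); q=W[t]; print(o,len(q),q.mean(0).round(1),np.ptp(q,0).round(1),np.percentile(q[:,2],[50,95]).round(1))
```

```text
post 191 [502.6 157.   80. ] [12.8 12.2  8.7] [80.8 82.3]
tube 256 [567.5 143.3  38.3] [29.6 29.8 10. ] [39.3 41.3]
holder 496 [634.9 130.   54.9] [24.6 38.2  9.5] [55.9 57.5]
```

View pics/w8.png

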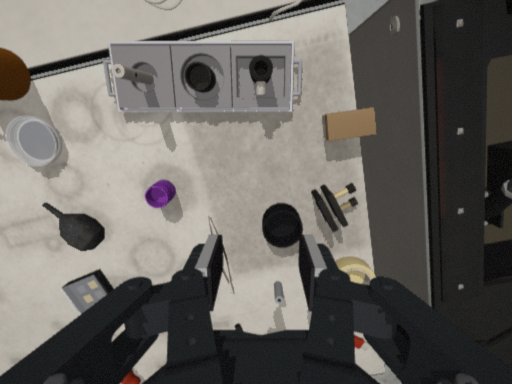

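All three items stand upright in their recesses at the right heights: the post at (120,72), the tube at (200,77) and the holder at (260,68) with its screw straight along tray -y. The wide tube and short post are still standing where they were. I'll hand in.

```bash
python3 -c "
from cell import workorder; print(workorder.finish_job())"
```

```text
the job is handed in; nothing more can be done
None
```

The tall post, narrow lens tube and tall holder each stand upright and released in their recesses, packed in the order asked. The look-alikes were not moved, and the job was handed in at about 22 s.

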